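# Release the latched key of the bottle warmer

## Robot

A 6-joint arm with a two-finger parallel gripper is mounted at the origin on the work surface. World frame = base frame: x ahead of the robot, y to its left, z up, the work surface at z = 0. Lengths are in m, angles in rad, forces in N, time in s.
With the tool pointing down it reaches from about 0.225 to 0.875 m from the base axis. Payload 3.4 kg.
Tool frame: the origin (TCP) lies between the finger pads; the fingertips stand 19 mm ahead of it and the grasp point (between the pads) is the TCP; z points along the fingers, y is the line along which they close (so a half turn about z gives the same grasp; the last joint's range is limited). The gripper opens to 85 mm and grips with 20 to 120 N. Pads are 22 mm wide; open, the fingers measure 114 mm over their backs; the gripper's body (76 mm by 85 mm) begins 54 mm behind the grasp point. The pads swing forward as they close: fully open they stand 13 mm farther back than shut.
Start: joints at [-1.267, 0.276, 1.505, -0, 1.361, -0.121], TCP at [0.237, -0.524, 0.25] pointing down, gripper open.
Joint ranges: [-2.89, 2.89], [-0.75, 2.08], [0.22, 2.7], [-1.18, 4.32], [0.11, 2.71], [-2.7, 2.7]. Speed limits (rad/s): [2.57, 2.57, 3.14, 3.14, 3.14, 3.14].

## Interface

Orientations are given as a unit quaternion [w, x, y, z].
In Python, from rig import get_state, imaging, ticket gives the robot as it stands. The module is installed in compiled form; this text tells all that it offers.
- The arm moves only by the shell command python3 -m inch 'ROWS' [FORCE]. ROWS is JSON, a list of rows, each an object with "claw": the opening, from -1 (shut) to 1 (fully open); "travel": the shift along the world's x, y, z in units of 200 mm (1.0 is 200 mm), a list of three; "turn": the turn about the world's z in units of 180 degrees (1.0 is 180 degrees). A call has 1 to 5 rows; each row is the pose to reach, as a shift and turn from the pose commanded when the call began, turning the shorter way round; what a row does not reach only later rows make up. A row lasts 1/10 s, in which the tool goes at most 50 mm and 8.59 degrees, less where a joint would pass 70% of its speed; a pose out of reach is approached as far as the arm can. A call with a number of a shift or a turn outside -1 to 1 is refused whole. A call with a gripper value outside its range is refused whole. The fingers move at their own pace and stop on an object; FORCE is the grip in N (left out, the last holds). Time passes only in rows, so rows that repeat a pose let the fingers close. It gives the time, the measured TCP pose, the force, the opening and the grip force at its end, in the units of the state.
- get_state(): the state, without advancing time (a new reading comes with each control period).
- imaging.get_image(name): name is "side" or "top"; returns the picture (420x560x3 uint8, red, green, blue); there is no depth.
- imaging.camera_params(name): a dict with "camera_matrix" (3x3 intrinsics, pixels), "k1" (the pictures are not rectified: a ray, as slopes to the right and down, at radius r is drawn at 1 + k1 r^2 times it, then the intrinsics apply), "cam_to_world" (4x4, takes a point from camera to world coordinates). Camera axes: x right, y down, z forward; pixel columns grow to the right and rows downward; lengths in m; the calibration is good to about 2 mm. A picture is of the moment at which its call begins. camera_params takes no time and is no camera call.
- ticket.sign_off(): hands the job in; it is judged then, once.
The state is a dict: "clock": time; "qpos": joint angles; "qd": joint speeds; "effort": joint torques, N m; "position": TCP position; "ee_rot": TCP orientation; "contact_force": force on the tool from outside, world axes, zero at the start; "moment": the same for the moment, N m; "width": finger opening in m; "gripper_force": force on a finger pad.
Only numpy, scipy, OpenCV 4.12 (cv2) and the standard library are available. Lean on these libraries where they do the work, as an engineer would, in place of code of your own. Each camera call takes 0.05 s, during which the arm holds its last target. There are 200 camera calls.

## Task

One of the bottle warmer's four keys has been left latched down. With a fingertip, tap all four keys lightly, one after the other starting from the dial end, pushing none of them more than about half-way down; then press the one you found latched firmly to release it, so that all four keys stand fully up. Do not grasp or move anything else, and do not force the keys.

Things in the scene. Friction and masses are not known exactly. Their poses are not given: they have to be found in the camera images.
- warmer: fixed white bottle warmer, 260 x 320 mm (x, y), deck 70 mm above the table. Origin under its centre on the table; -x faces the robot (yaw within 0.5 rad), +y runs along the key row to the dial. Keys 1 to 4 at x = -85, y = 50, 4, -42, -88 mm; round black dial (42 mm wide, 15 high, fixed) at x = -85, y = 115 mm, beside key 1; four bottle bays (collars 14 mm high) at x = 75 mm
- key_1 (a joint): depth of key 1 (counted from the dial end), m: 0 fully up, 0.010 bottom. Sprung: yields from 1.5 N, 4.5 N at the bottom. If latched it rests at 0.004, moves no lower under less than 2.7 N, and returns to 0.004 after a light push; pressed past 0.0075 (5 to 6 N) its catch lets go for good and it rises to 0 as the finger leaves. Which key is latched varies
- key_1_top (a point): centre of the top face of key 1 (grey, 34 x 26 mm in the warmer's x, y; 88 mm above the table when fully up, 84 mm when latched); moves with the key
- key_2 (a joint): depth of key 2 (counted from the dial end), m: 0 fully up, 0.010 bottom. Sprung: yields from 1.5 N, 4.5 N at the bottom. If latched it rests at 0.004, moves no lower under less than 2.7 N, and returns to 0.004 after a light push; pressed past 0.0075 (5 to 6 N) its catch lets go for good and it rises to 0 as the finger leaves. Which key is latched varies
- key_2_top (a point): centre of the top face of key 2 (grey, 34 x 26 mm in the warmer's x, y; 88 mm above the table when fully up, 84 mm when latched); moves with the key
- key_3 (a joint): depth of key 3 (counted from the dial end), m: 0 fully up, 0.010 bottom. Sprung: yields from 1.5 N, 4.5 N at the bottom. If latched it rests at 0.004, moves no lower under less than 2.7 N, and returns to 0.004 after a light push; pressed past 0.0075 (5 to 6 N) its catch lets go for good and it rises to 0 as the finger leaves. Which key is latched varies
- key_3_top (a point): centre of the top face of key 3 (grey, 34 x 26 mm in the warmer's x, y; 88 mm above the table when fully up, 84 mm when latched); moves with the key
- key_4 (a joint): depth of key 4 (counted from the dial end), m: 0 fully up, 0.010 bottom. Sprung: yields from 1.5 N, 4.5 N at the bottom. If latched it rests at 0.004, moves no lower under less than 2.7 N, and returns to 0.004 after a light push; pressed past 0.0075 (5 to 6 N) its catch lets go for good and it rises to 0 as the finger leaves. Which key is latched varies
- key_4_top (a point): centre of the top face of key 4 (grey, 34 x 26 mm in the warmer's x, y; 88 mm above the table when fully up, 84 mm when latched); moves with the key
- bottle_a: one of two white plastic 135 mm tall, 58 mm wide bottles standing in bays of the warmer; origin under its base
- bottle_b: the other such bottle
- vial: glass vial, 24 mm wide, 36 mm tall, standing loose on the warmer's deck between the keys and the bays; origin under its base
- pill_cup: small clear cup, 38 mm wide, 30 mm tall, on the table beside the warmer; origin under its base
- amber_bottle: brown glass bottle, 48 mm wide, 85 mm tall, on the table at the dial side of the warmer; origin under its base
- carton: cardboard carton 90 x 60 x 45 mm on the table; origin under its base
- steel_bowl: steel bowl, 90 mm wide, 35 mm tall, on the table at the dial side of the warmer; origin under its base

How it is judged:
On the way, in this order (a step that is already met when the one before it is completed fails the run):
1. key 1 (counted from the dial end) is tapped with the fingers (contact force between the fingers and key_1_c0 above 0.4 N).
2. key 2 (counted from the dial end) is tapped with the fingers (contact force between the fingers and key_2_c0 above 0.4 N).
3. key 3 (counted from the dial end) is tapped with the fingers (contact force between the fingers and key_3_c0 above 0.4 N).
4. key 4 (counted from the dial end) is tapped with the fingers (contact force between the fingers and key_4_c0 above 0.4 N).
5. the latched key is released: all four keys stand fully up (value of joint each of key_1, key_2, key_3, key_4 below 0.0015 m), for 0.2 s.
At the end, for the whole second after the job is handed in: all four keys stand within 1.5 mm of fully up, and the bottles, vial, cup, carton and bowl are within 15 mm of where they began (all of step 5 and distance of each of bottle_a, bottle_b, vial, pill_cup, amber_bottle, carton, steel_bowl from where it was at the start of the episode below 0.015 m); the robot touches nothing.
It fails at once if a key is pressed down by more than 7.2 mm while another key is latched (a tap that was not light, or the wrong key pressed) ((value of joint key_1 above 0.0072 m and value of joint any of key_2, key_3, key_4 above 0.003 m) or (value of joint key_2 above 0.0072 m and value of joint any of key_1, key_3, key_4 above 0.003 m) or (value of joint key_3 above 0.0072 m and value of joint any of key_1, key_2, key_4 above 0.003 m) or (value of joint key_4 above 0.0072 m and value of joint any of key_1, key_2, key_3 above 0.003 m)).
It fails at once if the warmer or its keys are pushed with more than 40 N (contact force between the arm and warmer above 40 N).
It fails at once if the warmer or its keys are pushed with more than 40 N by the fingers (contact force between the fingers and warmer above 40 N).
It fails at once if a bystander is moved by more than 15 mm, lifted or tipped (distance of any of bottle_a, bottle_b, vial, pill_cup, amber_bottle, carton, steel_bowl from where it was at the start of the episode above 0.015 m or angle between any of bottle_a, bottle_b, vial, pill_cup, amber_bottle, carton, steel_bowl's own z axis and vertical above 0.35 rad).
It also fails if it takes over 45 s, if anything falls off the work surface, if the arm or the gripper's body presses on something with over 40 N, if the wrist force passes 120 N, or if a joint passes its speed limit or range.

## Working session

There is one attempt and no reset: what is moved stays moved. The work goes in short steps, Python scripts to look and compute and a shell command to move; the robot and the scene stay as the last step left them, time stands still between calls to the robot, and variables do not carry over. Pictures are saved under pics/ and viewed, at most 10 in all, crops included, and the job is handed in when it is done.

```bash
mkdir -p pics
python3 - <<'E'
from rig import get_state, imaging
import cv2, numpy as np
for n in ("top","side"):
    im=imaging.get_image(n); cv2.imwrite(f"pics/{n}0.png",im[:,:,::-1]); np.save(f"pics/{n}0.npy",im)
    p=imaging.camera_params(n); print(n,p)
print(get_state())
E
```

```text
top {'camera_matrix': array([[503.91996739,   0.        , 278.41313823],
       [  0.        , 503.91996739, 204.7169469 ],
       [  0.        ,   0.        ,   1.        ]]), 'k1': 0.03622019989071214, 'cam_to_world': array([[-0.03219371, -0.97268766,  0.2298745 ,  0.3477192 ],
       [-0.99947458,  0.03219524, -0.003745  ,  0.02820809],
       [-0.00375815, -0.22987428, -0.97321308,  1.04894336],
       [ 0.        ,  0.        ,  0.        ,  1.        ]])}
side {'camera_matrix': array([[392.2415819 ,   0.        , 278.68159799],
       [  0.        , 392.2415819 , 209.13290774],
       [  0.        ,   0.        ,   1.        ]]), 'k1': -0.09972467349617664, 'cam_to_world': array([[-0.70942499, -0.39477259,  0.5838414 ,  0.08114366],
       [-0.70434734,  0.42618344, -0.56768168,  0.50843084],
       [-0.02471837, -0.81395471, -0.58040222,  0.53251944],
       [ 0.        ,  0.        ,  0.        ,  1.        ]])}
{'clock': 0.1, 'qpos': array([-1.26698084e+00,  2.76572245e-01,  1.50601560e+00, -2.03096304e-05,
        1.36071495e+00, -1.20988256e-01]), 'qd': array([ 0.00056723, -0.00070803, -0.0017651 ,  0.00072046,  0.00096203,
       -0.00152508]), 'effort': array([ 8.47646588e-04, -4.17700982e+01, -2.46406317e+01, -3.17394461e-04,
        5.85182002e-03,  1.98468859e-05]), 'position': array([ 0.23684245, -0.52346827,  0.24949949]), 'ee_rot': array([-8.50595571e-04,  9.77526595e-01,  2.10810402e-01, -8.79447009e-05]), 'contact_force': array([-0.76418328, -0.15405859, -0.24601975]), 'moment': array([-0.00769504,  0.02715143, -0.01011938]), 'gripper_force': 0.0, 'width': 0.08530870527577893}
```

View pics/top0.png

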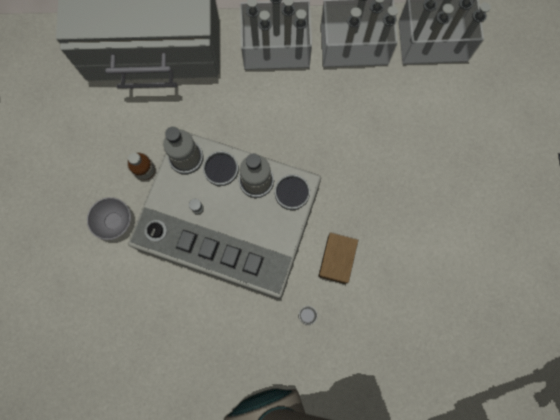

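View pics/side0.png

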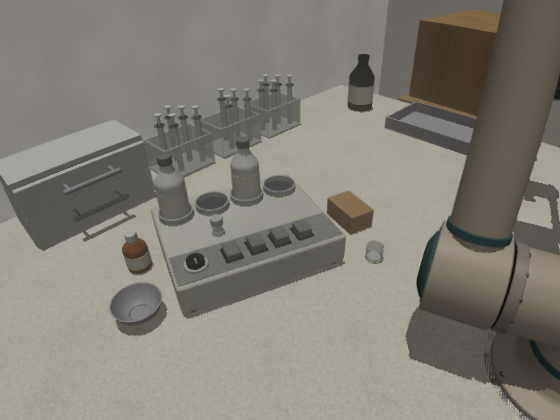

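The top view shows the dial at about (156,230) and the keys at about (187,241), (208,248), (231,256) and (253,263). In the side view the keys are at about (232,251), (257,243), (280,237) and (303,229). I'll segment the keys and the dial and triangulate them.

```bash
cat > h.py <<'E'
import numpy as np, cv2
from rig import imaging
def ray(n,uv):
    p=imaging.camera_params(n); K=p["camera_matrix"]; d=np.array([(uv[0]-K[0,2])/K[0,0],(uv[1]-K[1,2])/K[1,1]])
    s=d.copy()
    for _ in range(20): s=d/(1+p["k1"]*(s@s))
    T=p["cam_to_world"]; return T[:3,3],T[:3,:3]@np.r_[s,1]
def plane(n,uv,z):
    o,d=ray(n,uv); return o+d*(z-o[2])/d[2]
E
python3 - <<'E'
from h import *
outs=[]
for n,(x0,y0,x1,y1) in (("top",(120,200,300,300)),("side",(170,205,330,285))):
    im=np.load(f"pics/{n}0.npy")[y0:y1,x0:x1]
    big=cv2.resize(im,None,fx=4,fy=4,interpolation=cv2.INTER_CUBIC)
    g=cv2.cvtColor(big,cv2.COLOR_RGB2GRAY)
    c=cv2.createCLAHE(3,(4,4)).apply(g); cv2.imwrite(f"pics/{n}crop.png",c)
E
```

```text
(no output)
```

View pics/topcrop.png

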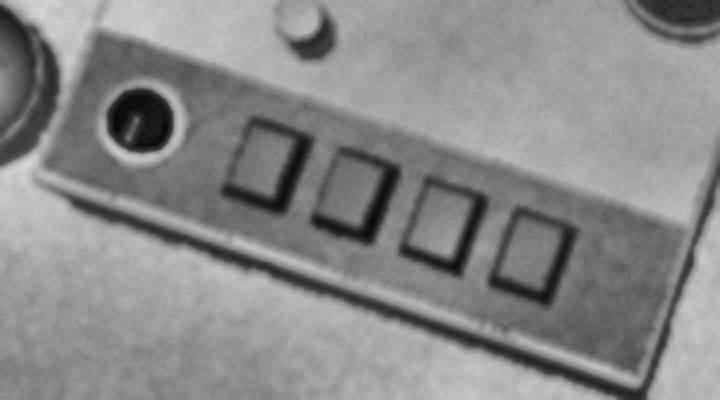

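View pics/sidecrop.png

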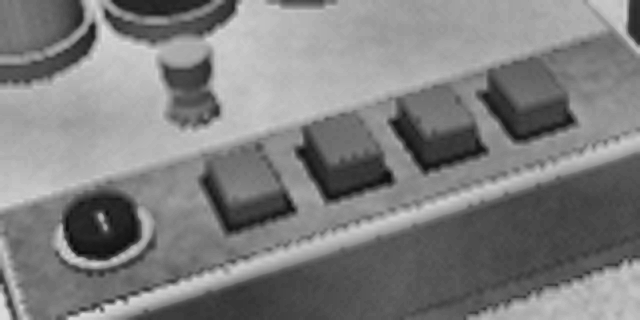

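In the top crop the key faces are centred at about (264,162), (352,194), (440,224) and (530,253), with the dial at (140,119). In the side crop they are at about (246,177), (342,139), (437,112) and (527,83). I'll cast rays through these and check the 46 mm pitch and the face height.

Run:
```python
from h import *
t=np.array([(264,162),(352,194),(440,224),(530,253)]); s=np.array([(246,177),(342,139),(437,112),(527,83)])
f=lambda c,o:(np.array(c)+.5)/4-.5+np.array(o)
P=[]
for a,b in zip(t,s):
    p=plane("top",f(a,(120,200)),.088); P.append(p)
    o1,d1=ray("top",f(a,(120,200)));o2,d2=ray("side",f(b,(170,205)))
    k=np.linalg.lstsq(np.c_[d1,-d2],o2-o1,rcond=None)[0]
    print(p.round(4),plane("side",f(b,(170,205)),.088).round(4),((o1+k[0]*d1+o2+k[1]*d2)/2).round(4))
P=np.array(P); print(np.linalg.norm(np.diff(P,axis=0),axis=1))
D=plane("top",f((140,119),(120,200)),.085); print("dial",D)
y=P[0]-P[3]; yaw=np.arctan2(-y[0],y[1]); print("yaw",yaw)
c,s_=np.cos(yaw),np.sin(yaw);R=np.array([[c,-s_],[s_,c]])
L=np.array([(-.085,v) for v in (.05,.004,-.042,-.088)])
o=(P[:,:2]-L@R.T).mean(0);K=L@R.T+o;print("origin",o,"keys",K,"res",P[:,:2]-K,"dialfit",R@[-.085,.115]+o)
# move: tool y axis to lie along warmer x
ty=np.array([0,0]);from scipy.spatial.transform import Rotation as Ro
from rig import get_state
S=get_state();q=S["ee_rot"];M=Ro.from_quat(np.r_[q[1:],q[0]]).as_matrix();print("tool y ang",np.degrees(np.arctan2(M[1,1],M[0,1])),"warmer x ang",np.degrees(yaw))
print("shift units to key1",(K[0]-S["position"][:2])/.2)
```

```text
[0.5106 0.2054 0.088 ] [0.5054 0.2129 0.088 ] [0.5124 0.2073 0.08  ]
[0.4936 0.1631 0.088 ] [0.494  0.1673 0.088 ] [0.4952 0.1645 0.0852]
[0.4778 0.121  0.088 ] [0.4767 0.1252 0.088 ] [0.4789 0.1219 0.0846]
[0.4625 0.0783 0.088 ] [0.4613 0.0818 0.088 ] [0.4633 0.0788 0.0851]
[0.04558598 0.04494363 0.04539697]
dial [0.53420923 0.26617059 0.085     ]
yaw -0.36172515784291276
origin [0.57232788 0.12962988] keys [[0.51052284 0.20647477]
 [0.49424398 0.16345153]
 [0.47796512 0.1204283 ]
 [0.46168626 0.07740506]] res [[ 4.44644260e-05 -1.08349962e-03]
 [-6.24567520e-04 -3.78702088e-04]
 [-2.03756662e-04  5.91560999e-04]
 [ 7.83859756e-04  8.70640713e-04]] dialfit [0.53352558 0.26726847]
tool y ang -65.6602856653098 warmer x ang -20.72532488810243
shift units to key1 [1.36840195 3.64971517]
```

The pitch comes out at 45 to 46 mm, and the fitted dial position agrees with the measured one to about 1 mm. The side view suggests key 1 sits about 5 mm lower than the others, and the taps will check that. Next I'll shut the fingers and move above key 1, turning +45° so the closing line lies along the warmer's x.

```bash
for i in 1 2 3 4; do :; done
python3 -m inch '[{"claw":-1,"travel":[0.08,0.22,0],"turn":0.02},{"claw":-1,"travel":[0.17,0.46,0],"turn":0.04},{"claw":-1,"travel":[0.26,0.69,0],"turn":0.06},{"claw":-1,"travel":[0.342,0.914,0],"turn":0.0625}]' 20
python3 -m inch '[{"claw":-1,"travel":[0.08,0.22,0],"turn":0.02},{"claw":-1,"travel":[0.17,0.46,0],"turn":0.04},{"claw":-1,"travel":[0.26,0.69,0],"turn":0.06},{"claw":-1,"travel":[0.342,0.914,0],"turn":0.0625}]'
python3 -m inch '[{"claw":-1,"travel":[0.08,0.22,0],"turn":0.02},{"claw":-1,"travel":[0.17,0.46,0],"turn":0.04},{"claw":-1,"travel":[0.26,0.69,0],"turn":0.06},{"claw":-1,"travel":[0.342,0.914,0],"turn":0.0625}]'
python3 -m inch '[{"claw":-1,"travel":[0.08,0.22,0],"turn":0.02},{"claw":-1,"travel":[0.17,0.46,0],"turn":0.04},{"claw":-1,"travel":[0.26,0.69,0],"turn":0.06},{"claw":-1,"travel":[0.342,0.914,0],"turn":0.0625},{"claw":-1,"travel":[0.342,0.914,0],"turn":0.0625}]'
```

```text
clock: 0.5
position: [0.3056, -0.3391, 0.2498]
ee_rot: [-0.0, 0.952, 0.306, 0.0]
contact_force: [1.6, -0.1, -0.0]
width: 0.0283
gripper_force: 0.0
clock: 0.9
position: [0.3739, -0.1563, 0.2502]
ee_rot: [-0.0, 0.917, 0.398, 0.0]
contact_force: [0.9, -0.3, -0.2]
width: -0.0
gripper_force: 0.0
clock: 1.3
position: [0.4424, 0.0266, 0.2503]
ee_rot: [0.0, 0.874, 0.486, 0.0]
contact_force: [1.2, -0.8, -0.1]
width: -0.0001
gripper_force: 0.0
clock: 1.8
position: [0.5121, 0.2126, 0.2494]
ee_rot: [-0.001, 0.821, 0.571, 0.001]
contact_force: [-0.6, -0.5, 0.0]
width: 0.0001
gripper_force: 0.0
```

```bash
python3 -m inch '[{"claw":-1,"travel":[0,0,-0.2],"turn":0},{"claw":-1,"travel":[0,0,-0.4],"turn":0},{"claw":-1,"travel":[0,0,-0.55],"turn":0},{"claw":-1,"travel":[0,0,-0.6],"turn":0},{"claw":-1,"travel":[0,0,-0.6],"turn":0}]'
python3 - <<'E'
from rig import get_state, imaging
import cv2
s=get_state();print(s["position"],s["contact_force"])
im=imaging.get_image("side")[150:290,160:340]; cv2.imwrite("pics/s1.png",cv2.resize(im[:,:,::-1],None,fx=4,fy=4,interpolation=cv2.INTER_CUBIC))
E
```

```text
clock: 2.3
position: [0.5095, 0.2064, 0.129]
ee_rot: [-0.001, 0.823, 0.569, -0.002]
contact_force: [0.9, 0.1, 0.2]
width: -0.0001
gripper_force: 0.0
[0.50945901 0.20642507 0.1289996 ] [0.91889429 0.12450747 0.16381604]
```

View pics/s1.png

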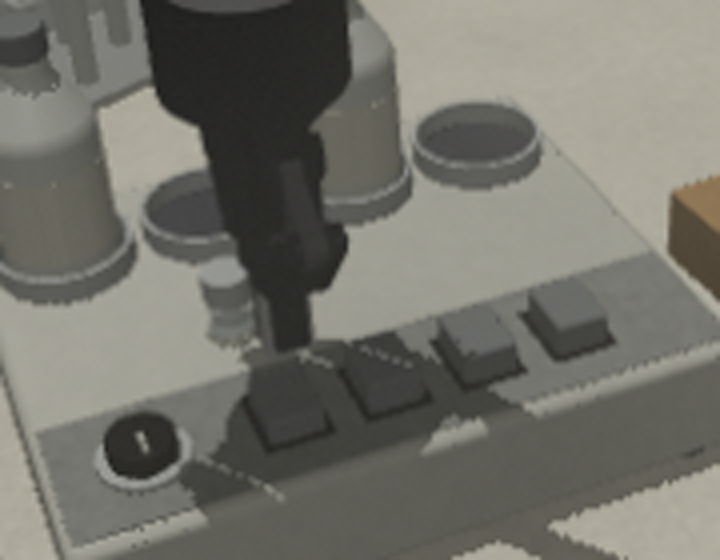

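The picture shows the fingertip at about (290,345) in the crop, straight above key 1 at (285,395), as expected. I'll now lower it by force.

```bash
python3 -m inch '[{"claw":-1,"travel":[0,0.005,-0.05],"turn":0},{"claw":-1,"travel":[0,0.005,-0.085],"turn":0},{"claw":-1,"travel":[0,0.005,-0.085],"turn":0},{"claw":-1,"travel":[0,0.005,-0.085],"turn":0}]'
for i in 1 ; do python3 -m inch '[{"claw":-1,"travel":[0,0,-0.01],"turn":0},{"claw":-1,"travel":[0,0,-0.01],"turn":0},{"claw":-1,"travel":[0,0,-0.01],"turn":0}]'; done
python3 -m inch '[{"claw":-1,"travel":[0,0,-0.01],"turn":0},{"claw":-1,"travel":[0,0,-0.01],"turn":0},{"claw":-1,"travel":[0,0,-0.01],"turn":0}]'
```

```text
clock: 2.75
position: [0.5107, 0.2083, 0.1136]
ee_rot: [0.0, 0.822, 0.569, 0.0]
contact_force: [-0.3, 0.6, -0.1]
width: -0.0001
gripper_force: 0.0
clock: 3.05
position: [0.5106, 0.2083, 0.1114]
ee_rot: [0.0, 0.822, 0.569, 0.0]
contact_force: [-0.2, -0.4, 0.6]
width: -0.0
gripper_force: 0.0
clock: 3.35
position: [0.5105, 0.2082, 0.1092]
ee_rot: [0.0, 0.822, 0.569, -0.0]
contact_force: [0.1, 0.8, -0.0]
width: 0.0
gripper_force: 0.0
```

```bash
python3 -m inch '[{"claw":-1,"travel":[0,0,-0.01],"turn":0},{"claw":-1,"travel":[0,0,-0.01],"turn":0},{"claw":-1,"travel":[0,0,-0.01],"turn":0}]' | sed -n '2p;4p'
python3 -m inch '[{"claw":-1,"travel":[0,0,-0.005],"turn":0},{"claw":-1,"travel":[0,0,-0.005],"turn":0},{"claw":-1,"travel":[0,0,-0.005],"turn":0}]' | sed -n '2p;4p'
python3 -m inch '[{"claw":-1,"travel":[0,0,-0.005],"turn":0},{"claw":-1,"travel":[0,0,-0.005],"turn":0},{"claw":-1,"travel":[0,0,-0.005],"turn":0}]' | sed -n '2p;4p'
```

```text
position: [0.5105, 0.2083, 0.1072]
contact_force: [-0.4, -0.9, 0.2]
position: [0.5106, 0.2083, 0.1063]
contact_force: [-0.3, 0.4, 0.3]
position: [0.5105, 0.2082, 0.1053]
contact_force: [-0.0, 0.5, -0.2]
```

No contact at a tip height of 86.3 mm, so key 1 is not up here if the 19 mm tip offset holds. Continuing gently.

```bash
python3 -m inch '[{"claw":-1,"travel":[0,0,-0.005],"turn":0},{"claw":-1,"travel":[0,0,-0.005],"turn":0},{"claw":-1,"travel":[0,0,-0.005],"turn":0}]' | sed -n '2p;4p'
python3 -m inch '[{"claw":-1,"travel":[0,0,-0.004],"turn":0},{"claw":-1,"travel":[0,0,-0.004],"turn":0},{"claw":-1,"travel":[0,0,-0.004],"turn":0}]' | sed -n '2p;4p'
```

```text
position: [0.5105, 0.2083, 0.1043]
contact_force: [0.7, -0.7, -0.1]
position: [0.5105, 0.2083, 0.1035]
contact_force: [-0.5, -0.3, 0.6]
```

```bash
python3 -m inch '[{"claw":-1,"travel":[0,0,-0.003],"turn":0},{"claw":-1,"travel":[0,0,-0.003],"turn":0},{"claw":-1,"travel":[0,0,-0.003],"turn":0}]' | sed -n '2p;4p'
python3 -m inch '[{"claw":-1,"travel":[0,0,0],"turn":0}]' | sed -n '2p;4p'
python3 -m inch '[{"claw":-1,"travel":[0,0,0],"turn":0}]' | sed -n '2p;4p'
```

```text
position: [0.5106, 0.2083, 0.1031]
contact_force: [-0.4, 0.1, 1.5]
position: [0.5107, 0.2083, 0.1031]
contact_force: [-0.7, 0.2, 2.5]
position: [0.5106, 0.2083, 0.1031]
contact_force: [-0.9, 0.1, 1.6]
```

Key 1 makes contact at TCP z = 0.1031, a tip height of about 84 mm, with about 1.9 N. That fits a latched key. Next is key 2, shifted (-16.3, -43.0) mm.

```bash
python3 -m inch '[{"claw":-1,"travel":[0,0,0.09],"turn":0},{"claw":-1,"travel":[-0.08,-0.215,0.09],"turn":0},{"claw":-1,"travel":[-0.08,-0.215,0.09],"turn":0},{"claw":-1,"travel":[-0.08,-0.215,0.035],"turn":0},{"claw":-1,"travel":[-0.08,-0.215,0.03],"turn":0}]' | sed -n '2p;4p'
python3 -m inch '[{"claw":-1,"travel":[0,0,0],"turn":0},{"claw":-1,"travel":[0,0,-0.004],"turn":0},{"claw":-1,"travel":[0,0,-0.004],"turn":0}]' | sed -n '1,2p;4p'
python3 -m inch '[{"claw":-1,"travel":[0,0,-0.005],"turn":0},{"claw":-1,"travel":[0,0,-0.005],"turn":0},{"claw":-1,"travel":[0,0,-0.005],"turn":0}]' | sed -n '2p;4p'
```

```text
position: [0.494, 0.1654, 0.1074]
contact_force: [0.1, 0.5, 1.0]
clock: 6.15
position: [0.4948, 0.1657, 0.1079]
contact_force: [0.0, -0.7, -0.1]
position: [0.4946, 0.1653, 0.1072]
contact_force: [0.1, -0.1, 1.0]
```

```bash
python3 -m inch '[{"claw":-1,"travel":[0,0,-0.004],"turn":0},{"claw":-1,"travel":[0,0,-0.004],"turn":0},{"claw":-1,"travel":[0,0,-0.004],"turn":0}]' | sed -n '2p;4p'
python3 -m inch '[{"claw":-1,"travel":[0,0,-0.003],"turn":0},{"claw":-1,"travel":[0,0,-0.003],"turn":0}]' | sed -n '2p;4p'
```

```text
position: [0.4946, 0.1653, 0.1065]
contact_force: [-0.5, 0.4, 1.3]
position: [0.4946, 0.1653, 0.1058]
contact_force: [-0.3, 0.5, 1.2]
```

Key 2 gives contact near 88 mm and yields at about 1.3 N, so it is up. Key 3 gets the same tap.

```bash
python3 -m inch '[{"claw":-1,"travel":[0,0,0.08],"turn":0},{"claw":-1,"travel":[-0.08,-0.215,0.08],"turn":0},{"claw":-1,"travel":[-0.08,-0.215,0.08],"turn":0},{"claw":-1,"travel":[-0.08,-0.215,0.03],"turn":0},{"claw":-1,"travel":[-0.08,-0.215,0.02],"turn":0}]' | sed -n '2p;4p'
python3 -m inch '[{"claw":-1,"travel":[0,0,-0.01],"turn":0},{"claw":-1,"travel":[0,0,-0.02],"turn":0},{"claw":-1,"travel":[0,0,-0.02],"turn":0},{"claw":-1,"travel":[0,0,-0.02],"turn":0}]' | sed -n '2p;4p'
python3 -m inch '[{"claw":-1,"travel":[0,0,-0.003],"turn":0},{"claw":-1,"travel":[0,0,-0.003],"turn":0}]' | sed -n '2p;4p'
```

```text
position: [0.4781, 0.1225, 0.1085]
contact_force: [-0.7, 0.3, -1.2]
position: [0.4785, 0.1228, 0.1057]
contact_force: [-0.9, 0.5, 1.5]
position: [0.4787, 0.1226, 0.1053]
contact_force: [-0.9, 1.0, 2.4]
```

Key 3 pushes back with 1.5 to 2.4 N at the same height, so it is up too. On to key 4.

```bash
python3 -m inch '[{"claw":-1,"travel":[0,0,0.08],"turn":0},{"claw":-1,"travel":[-0.08,-0.215,0.08],"turn":0},{"claw":-1,"travel":[-0.08,-0.215,0.08],"turn":0},{"claw":-1,"travel":[-0.08,-0.215,0.03],"turn":0},{"claw":-1,"travel":[-0.08,-0.215,0.02],"turn":0}]' | sed -n '2p;4p'
python3 -m inch '[{"claw":-1,"travel":[0,0,-0.01],"turn":0},{"claw":-1,"travel":[0,0,-0.02],"turn":0},{"claw":-1,"travel":[0,0,-0.02],"turn":0},{"claw":-1,"travel":[0,0,-0.02],"turn":0}]' | sed -n '2p;4p'
python3 -m inch '[{"claw":-1,"travel":[0,0,-0.003],"turn":0},{"claw":-1,"travel":[0,0,-0.003],"turn":0}]' | sed -n '2p;4p'
```

```text
position: [0.4622, 0.0795, 0.108]
contact_force: [-0.2, 0.4, -0.2]
position: [0.4624, 0.0797, 0.1051]
contact_force: [-1.2, 0.2, 2.1]
position: [0.4626, 0.0796, 0.1046]
contact_force: [-0.8, 0.1, 1.7]
```

All four keys are tapped, and key 1 is the only one that stood at 84 mm. I'll go back to it and press firmly, to a TCP z of about 0.098, which is roughly 9 mm of depth.

```bash
python3 -m inch '[{"claw":-1,"travel":[0,0,0.08],"turn":0},{"claw":-1,"travel":[0.08,0.215,0.08],"turn":0},{"claw":-1,"travel":[0.16,0.43,0.08],"turn":0},{"claw":-1,"travel":[0.24,0.645,0.08],"turn":0},{"claw":-1,"travel":[0.24,0.645,0.08],"turn":0}]' | sed -n '2p;4p'
python3 -m inch '[{"claw":-1,"travel":[0,0,-0.04],"turn":0},{"claw":-1,"travel":[0,0,-0.08],"turn":0},{"claw":-1,"travel":[0,0,-0.095],"turn":0},{"claw":-1,"travel":[0,0,-0.1],"turn":0},{"claw":-1,"travel":[0,0,-0.1],"turn":0}]' | sed -n '2p;4p'
python3 -m inch '[{"claw":-1,"travel":[0,0,-0.005],"turn":0},{"claw":-1,"travel":[0,0,-0.01],"turn":0},{"claw":-1,"travel":[0,0,-0.01],"turn":0}]' | sed -n '2p;4p'
```

```text
position: [0.5138, 0.2131, 0.1208]
contact_force: [-0.2, -0.6, 0.0]
position: [0.5097, 0.2072, 0.1006]
contact_force: [-2.9, -0.2, 4.0]
position: [0.5097, 0.2072, 0.0987]
contact_force: [-3.8, -1.9, 5.9]
```

```bash
python3 -m inch '[{"claw":-1,"travel":[0,0,-0.004],"turn":0},{"claw":-1,"travel":[0,0,-0.004],"turn":0}]' | sed -n '2p;4p'
python3 -m inch '[{"claw":-1,"travel":[0,0,0.02],"turn":0},{"claw":-1,"travel":[0,0,0.03],"turn":0},{"claw":-1,"travel":[0,0,0.03],"turn":0},{"claw":-1,"travel":[0,0,0.03],"turn":0}]' | sed -n '2p;4p'
```

```text
position: [0.5097, 0.2073, 0.0979]
contact_force: [-2.8, -2.1, 5.1]
position: [0.5111, 0.2083, 0.1039]
contact_force: [-0.1, -0.3, 1.5]
```

At TCP z = 0.1039, above the latched height, the key still pushes up on the finger, so the catch has let go. I'll lift well clear and look.

```bash
python3 -m inch '[{"claw":-1,"travel":[0,0,0.1],"turn":0},{"claw":-1,"travel":[-0.1,0,0.35],"turn":0},{"claw":-1,"travel":[-0.3,-0.1,0.55],"turn":0},{"claw":-1,"travel":[-0.5,-0.2,0.7],"turn":0},{"claw":-1,"travel":[-0.7,-0.4,0.7],"turn":0}]' | sed -n '1,2p;4p'
python3 -m inch '[{"claw":-1,"travel":[0,-0.25,0],"turn":0},{"claw":-1,"travel":[0,-0.5,0],"turn":0},{"claw":-1,"travel":[0,-0.7,0],"turn":0},{"claw":-1,"travel":[0,-0.7,0],"turn":0},{"claw":-1,"travel":[0,-0.7,0],"turn":0}]' | sed -n '1,2p;4p'
python3 - <<'E'
from rig import imaging
import cv2
im=imaging.get_image("side")[150:290,160:340]; cv2.imwrite("pics/s2.png",cv2.resize(im[:,:,::-1],None,fx=4,fy=4,interpolation=cv2.INTER_CUBIC))
E
```

```text
clock: 11.55
position: [0.3874, 0.1427, 0.2438]
contact_force: [-0.3, -1.4, 0.7]
clock: 12.05
position: [0.3861, 0.0013, 0.2407]
contact_force: [-0.3, 0.4, 0.6]
```

View pics/s2.png

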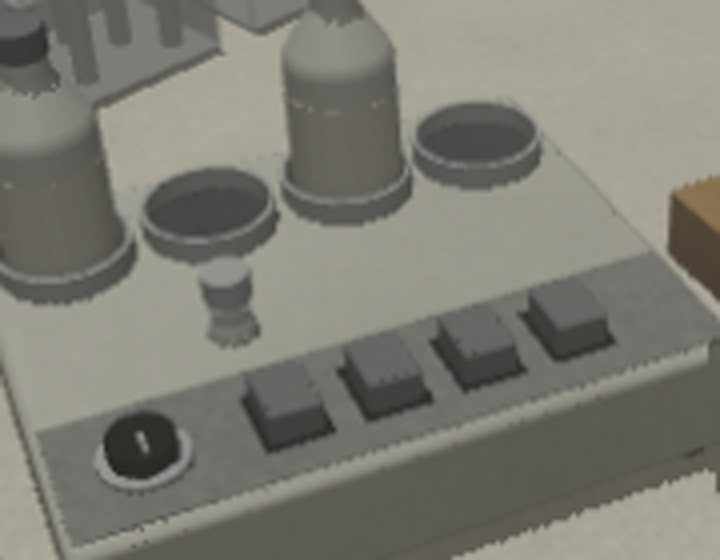

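The picture shows key 1 at (287,405) with a front face as tall as those of keys 2 to 4, so all four are up. The vial and bottles have not moved. Handing in.

```bash
python3 -c "
from rig import ticket
print(ticket.sign_off())"
```

```text
the job is handed in; nothing more can be done
None
```

I tapped keys 1 to 4 lightly in order, found key 1 latched and pressed it firmly to release it; in the last picture all four keys stand up, and I handed the job in after about 12 s of robot time (no verdict was returned).

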